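# Clamp a stick module in the tilted spring-jaw board holder

## Task

Clamp the loose stick module in the tilted board holder, ready for soldering: first pull the holder's sprung jaw up the slope to its stop and let go, so that the catch keeps it open. Then take the single module that lies on the bench beside the empty carrier plates (not one from the black tray) and lay it flat and centred on the two rests, in line with the slope and with its round thumb-stick end uppermost; finally press the catch's pad so that the jaw springs shut and holds the module against the lower ledge, its ends under the lips. Leave the carrier plates, the syringe and the loupe where they are.

Things in the scene. Friction and masses are not known exactly. Their poses are not given: they have to be found in the camera images.
- holder: the board holder, fixed to the bench: dark base plate 190 x 130 mm carrying a bare aluminium deck that slopes 30 degrees, low end toward the robot. Origin on the bench top under the middle of the nest; x points horizontally up-slope (away from the robot), z up.
- deck: the sloping aluminium deck, 190 x 100 mm, turned 30 degrees from level about y. Origin on its surface at the inner face of the lower ledge, mid-width, 45 mm above the bench; x points up the slope, y left across it, z square out of it. In its frame, in mm: two dark cheeks x 126..152, y -30..-12 and 12..30, z 0..22 are the jaw's stop and carry the catch.
- nest (a point): middle of the nest, 34 mm up the deck's x and 6 mm above it: here the middle of the module's underside lies when clamped. In the deck frame, mm: two black rests y 9..15 and -15..-9, x 6..50, 6 high. Lower ledge: dark block x -18..0, 62 wide, 17.5 high; at y 14..24 and -24..-14 its lips overhang 3 (x 0..3) at z 14.5..17.5, leaving 8.5 above the rests for a board edge.
- jaw (a joint): travel of the sprung jaw up the slope, m: 0 shut, 0.040 at its stop. Face at deck x = 0.052 + travel, 62 mm wide, 17.5 high, with lips like the ledge's, 3 mm overhang down-slope. Spring pulls it shut: 5 N at 0, 9.5 N at the stop, where passing the catch adds 2 N; damping 40 N per m/s. The catch drops in by itself 3 mm before the stop; let go, the jaw then stays at about 0.036. Module clamped: about 0.016.
- jaw_grip (a point): middle of the black upright grip by which the jaw is pulled: a block 24 mm wide (deck y), 12 mm thick (deck x), standing square to the deck from 17 to 51 mm above it. The point lies 36 mm above the deck, at deck x 60 mm + jaw travel.
- catch (a joint): angle of the catch, a steel rocker behind the jaw, rad: 0 at rest, grows as its pad is pressed toward the deck, end stop 0.40. Its cross pin clears the jaw's tooth by about 0.24. A spring returns it (to about 0.03 with a module clamped).
- catch_pad (a point): middle of the top of the catch's black ribbed thumb pad, 26 x 26 mm, parallel to the deck at rest; at rest it lies at x 179, y 0, z 38 mm in the deck frame. Pressing it about 10 mm toward the deck (about 4 N) frees the jaw, which springs shut.
- module: the stick module to clamp: a cream board 42 x 68 mm, 6 mm thick at its edges, 10 mm high over the round black thumb-stick at one end, a plain metal cage 9 mm high at the other; 30 g or so. Lies flat on the bench to the robot's left. Origin in the middle of its underside; z up, y along its length toward the thumb-stick end. Grip it across the long edges (42 mm, along x).
- stick_end (a point): middle of the module's short edge at the thumb-stick end, 34 mm from its origin along y.
- carrier_a: empty cream carrier plate with two windows, 48 x 72 x 8 mm, loose on the bench near the module; not needed. Origin in the middle of its underside, y along its length.
- carrier_b: a second such empty carrier plate; not needed.
- syringe: amber paste syringe lying on the bench, 108 mm long, 25 mm thick; not needed.
- eye_loupe: black eye loupe standing on the bench, 36 mm across and high; not needed.
Things that resemble listed ones, but are neither listed nor needed, are in the scene too. What is shaped like the module but pink is not meant.

How it is judged (in metres and radians):
On the way, in this order (a step that is already met when the one before it is completed fails the run):
1. the jaw is held open at its stop by the catch, with nothing touching the holder (value of joint jaw above 0.034 m and contact force between the fingers and holder below 0.2 N), for 0.3 s.
2. the module lies flat on the rests between the open jaws, let go (all of step 1 and x of module in the frame of deck between 0.029 and 0.056 m and y of module in the frame of deck between -0.014 and 0.014 m and z of module in the frame of deck between 0.002 and 0.011 m and angle between the z axis of module and the z axis of deck, either way round below 0.12 rad and contact force between the fingers and module below 0.2 N), for 0.2 s.
At the end, for the whole second after the job is handed in: Jaw shut on the module (joint jaw 12.5 to 19.5 mm), catch at rest; module still, stick end uppermost, flat on the rests (0.06 rad, 2.5 mm), in line with the slope (0.08 rad), within 4 mm of the lower ledge and 14 mm of the middle line; gripper touching neither (value of joint jaw between 0.0125 and 0.0195 m and x of module in the frame of deck between 0.03 and 0.038 m and y of module in the frame of deck between -0.014 and 0.014 m and z of module in the frame of deck between 0.0035 and 0.0085 m and angle between the z axis of module and the z axis of deck, either way round below 0.06 rad and angle between the y axis of module and the x axis of deck, either way round below 0.08 rad and x of stick_end in the frame of deck above 0.05 m and value of joint catch below 0.12 rad and linear speed of module below 0.01 m/s and contact force between the fingers and holder below 0.2 N and contact force between the fingers and module below 0.2 N).
It fails at once if one empty carrier plate is shifted by more than 30 mm (distance of carrier_a from where it was at the start of the episode above 0.03 m).
It fails at once if the other empty carrier plate is shifted by more than 30 mm (distance of carrier_b from where it was at the start of the episode above 0.03 m).
It fails at once if the paste syringe is shifted by more than 30 mm (distance of syringe from where it was at the start of the episode above 0.03 m).
It fails at once if the eye loupe is shifted by more than 30 mm (distance of eye_loupe from where it was at the start of the episode above 0.03 m).
It also fails if it takes over 61 s, if anything falls off the work surface, if the arm or the gripper's body presses on something with over 40 N, if the wrist force passes 120 N, or if a joint passes its speed limit or range.

## Robot

A 7-joint arm with a two-finger parallel gripper is mounted at the origin on a cart in front of the work surface, level with it; the furniture and walls round the work are solid. World frame = base frame: x ahead of the robot, y to its left, z up, the work surface at z = 0. Lengths are in mm, angles in rad, forces in N, time in s.
With the tool pointing down it reaches from about 350 to 900 mm from the base axis. Payload 19.9 kg.
Tool frame: the origin (TCP) lies at the very end of the fingers, on their centre line; the grasp point (between the pads) lies 19 mm behind it; z points along the fingers, y is the line along which they close (so a half turn about z gives the same grasp; the last joint's range is limited). The gripper opens to 85 mm and grips with 20 to 120 N. Pads are 22 mm wide; open, the fingers measure 114 mm over their backs; the gripper's body (76 mm by 85 mm) begins 54 mm behind the grasp point. The pads swing forward as they close: fully open they stand 13 mm farther back than shut.
Start: joints at [-1.383, 0.417, -0.01, 1.614, 0.005, 1.111, -0.053], TCP at [141.746, 608.695, 231.26] pointing down, gripper open.
Joint ranges: [-2.81, 2.81], [-0.39, 2.02], [-1.27, 1.25], [0.06, 2.57], [-1.19, 4.33], [0.19, 2], [-2.82, 2.82]. Speed limits (rad/s): [1.89, 1.89, 2.39, 2.39, 3.01, 3.01, 3.01].

## Interface

Orientations are given as a unit quaternion [x, y, z, w].
In Python, from workcell import sense, capture, camera_params, close_job gives the robot as it stands.
- The arm moves only by the shell command python3 -m handwheel 'ROWS'. ROWS is JSON, a list of rows, each an object with "xyz": the shift along the tool's x, y, z in m, a list of three; "spin": the turn about the tool's z in rad; "jaw": the finger opening in m, from 0 to 0.0854. A call has 1 to 12 rows; each row shifts and turns the commanded pose from where the row before left it, along the tool's axes as they then stand; what a row does not reach is not made up. A row lasts 1/12 s, in which the tool goes at most 41.7 mm and 7.16 degrees, less where a joint would pass 70% of its speed; a pose out of reach is approached as far as the arm can. A call is refused whole if a number of a shift passes 0.0417 or a number of a turn 0.125, either way. A call with a gripper value outside its range is refused whole. The fingers move at their own pace and stop on an object; the grip force is fixed at half the most. Time passes only in rows, so rows that do not move let the fingers close. It gives the time, the measured TCP pose, the force, the opening and the grip force at its end, in the units of the state.
- sense(): the state, without advancing time (a new reading comes with each control period).
- capture(name): name is "scene" or "top" or "wrist"; returns the picture (400x640x3 uint8, red, green, blue); there is no depth.
- camera_params(name): a dict with "camera_matrix" (3x3 intrinsics, pixels), "camera_from_world" (4x4, takes a point from world to camera coordinates). Camera axes: x right, y down, z forward; pixel columns grow to the right and rows downward; lengths in mm; the calibration is good to about 2 mm. The wrist camera is an equidistant fisheye: a pixel r from the principal point sees the ray r / f radians off the axis. A picture is of the moment at which its call begins: read the wrist's pose just before it. camera_params takes no time and is no camera call; for the wrist camera it gives the pose at the moment of the call.
- close_job(): hands the job in; it is judged then, once.
The state is a dict: "time": time; "joint_positions": joint angles; "dq": joint speeds; "joint_torque": joint torques, N m; "tcp_pos": TCP position; "tool_rot": TCP orientation; "force": force on the tool from outside, world axes, zero at the start; "moment": the same for the moment, N m; "width": finger opening in mm; "grip_force": force on a finger pad.
Only numpy, scipy, OpenCV 4.12 (cv2) and the standard library are available. Lean on these libraries where they do the work, as an engineer would, in place of code of your own. Each camera call takes 0.05 s, during which the arm holds its last target. There are 200 camera calls.

## Working session

There is one attempt and no reset: what is moved stays moved. The work goes in short steps, Python scripts to look and compute and a shell command to move; the robot and the scene stay as the last step left them, time stands still between calls to the robot, and variables do not carry over. Pictures are saved under pics/ and viewed, at most 10 in all, crops included, and the job is handed in when it is done.

```bash
mkdir -p pics; ls
python3 - <<'E'
from workcell import *
import cv2,numpy as np
s=sense();print(s)
for n in("scene","top"):
    im=capture(n);cv2.imwrite(f"pics/{n}0.png",im[:,:,::-1]);p=camera_params(n);print(n,np.round(p["camera_matrix"],1).tolist(),np.round(p["camera_from_world"],4).tolist())
print(camera_params("wrist"))
E
```

```text
pics
{'time': 0.0, 'joint_positions': array([-1.38349089,  0.41800109, -0.01027241,  1.61421286,  0.00470162,
        1.11069169, -0.05301547]), 'dq': array([-0.00020911,  0.00065818,  0.00114786, -0.00083251,  0.00106491,
       -0.00068871, -0.00210804]), 'joint_torque': array([ 8.87035967e-04, -8.64437699e+01,  6.78933263e-01, -4.34893978e+01,
        1.91016309e-02,  7.40944175e-03,  4.63412118e-05]), 'tcp_pos': array([141.70506844, 608.34672937, 230.62722692]), 'tool_rot': array([ 1.14170350e-01,  9.93460978e-01, -6.44565284e-04, -1.95349291e-05]), 'force': array([0.32566913, 0.27620706, 0.2306233 ]), 'moment': array([0.0146082 , 0.02970457, 0.01765807]), 'grip_force': 0.0, 'width': 85.53780301033758}
scene [[499.6, 0.0, 316.1], [0.0, 499.6, 203.1], [0.0, 0.0, 1.0]] [[0.8459, -0.5329, -0.0235, -422.2504], [-0.3036, -0.4449, -0.8426, 297.7414], [0.4385, 0.7198, -0.5381, 1617.6385], [0.0, 0.0, 0.0, 1.0]]
top [[443.3, 0.0, 325.7], [0.0, 443.3, 198.5], [0.0, 0.0, 1.0]] [[-0.0221, -0.9997, 0.0137, 82.8588], [-0.997, 0.021, -0.0748, 534.5192], [0.0745, -0.0153, -0.9971, 1736.5182], [0.0, 0.0, 0.0, 1.0]]
{'camera_matrix': array([[309.70691629,   0.        , 319.83890196],
       [  0.        , 309.70691629, 195.37592349],
       [  0.        ,   0.        ,   1.        ]]), 'camera_from_world': array([[ 2.26726311e-01,  9.73957381e-01, -1.48311711e-03,
        -6.24974407e+02],
       [ 9.26861731e-01, -2.15294673e-01,  3.07531357e-01,
        -4.04762112e+01],
       [ 2.99203127e-01, -7.11000944e-02, -9.51536791e-01,
         3.80045522e+02],
       [ 0.00000000e+00,  0.00000000e+00,  0.00000000e+00,
         1.00000000e+00]])}
```

View pics/top0.png

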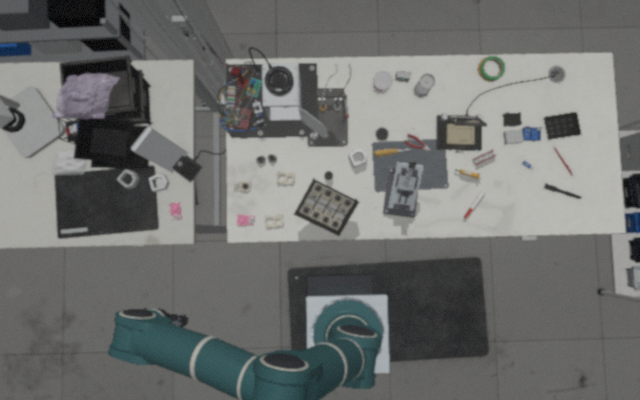

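View pics/scene0.png

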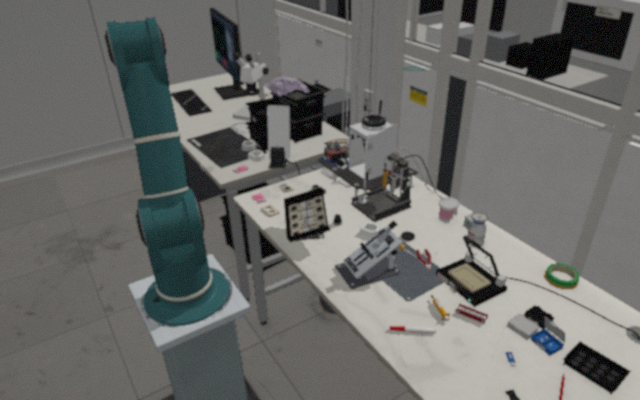

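The top view shows the holder near (403,188) and the tilted black tray at (327,205). To the tray's left are cream pieces at (243,187), (285,179) and (275,222), and a pink one at (245,220). The module has to be one of the three cream pieces, so I'll enlarge that area.

Run:
```python
import cv2,numpy as np
t=cv2.imread("pics/top0.png")
a=cv2.resize(t[165:240,225:305],(640,600),interpolation=cv2.INTER_CUBIC)
cv2.imwrite("pics/cropA.png",a)
b=cv2.resize(t[150:225,370:440],(560,600),interpolation=cv2.INTER_CUBIC)
cv2.imwrite("pics/cropB.png",b)
```

```text
(no output)
```

View pics/cropA.png

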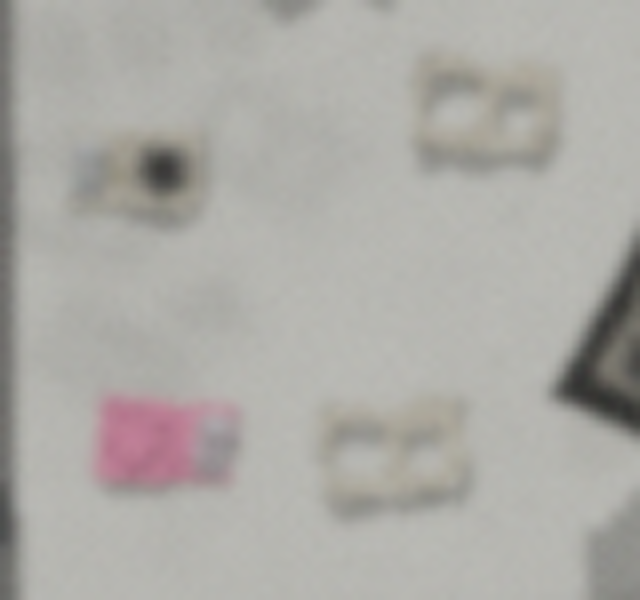

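View pics/cropB.png

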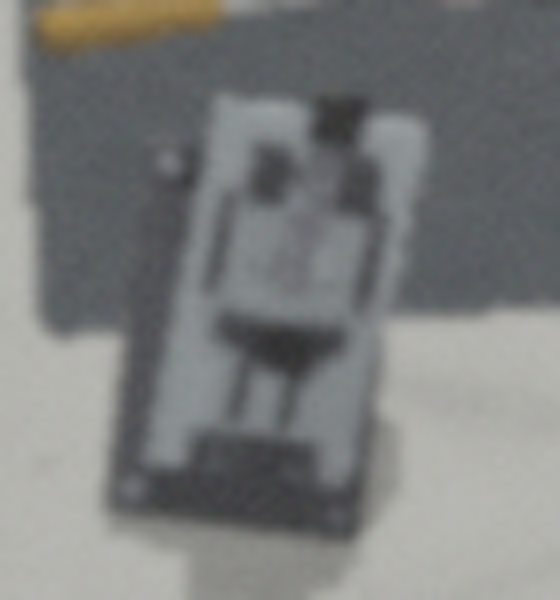

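In the enlarged crop, the board at crop (140,175), full (242.5,187), has the black round stick on its right and the metal cage on its left, so it is the module. The framed pieces at (286,179) and (274,222) are the empty carriers, and the pink one at (245,220) is a decoy. In the holder crop the pad is at (338,118) and the ledge at (258,455). Next I'll work out coarse poses.

```bash
cat > h.py <<'E'
from workcell import *
import numpy as np, cv2
from scipy.optimize import least_squares
from scipy.spatial.transform import Rotation as R
def proj(p,X,fish=False):
    X=np.atleast_2d(X);T=np.array(p["camera_from_world"]);K=np.array(p["camera_matrix"])
    c=X@T[:3,:3].T+T[:3,3]
    if fish:
        rr=np.hypot(c[:,0],c[:,1]);th=np.arctan2(rr,c[:,2]);s=th/np.maximum(rr,1e-9)
        return np.c_[K[0,0]*c[:,0]*s+K[0,2],K[1,1]*c[:,1]*s+K[1,2]]
    q=c@K.T;return q[:,:2]/q[:,2:]
def onz(p,uv,z,fish=False):
    return least_squares(lambda a:(proj(p,[a[0],a[1],z],fish)[0]-uv),[600,100]).x
def deck(P,d):  # P=(X,Y of deck origin, yaw); d deck coords
    d=np.atleast_2d(d).astype(float);c,s=np.cos(np.pi/6),.5
    h=d[:,0]*c-d[:,2]*s;v=45+d[:,0]*s+d[:,2]*c
    return np.c_[P[0]+h*np.cos(P[2])-d[:,1]*np.sin(P[2]),P[1]+h*np.sin(P[2])+d[:,1]*np.cos(P[2]),v]
def tool(s=None):
    s=s or sense();r=R.from_quat(s["tool_rot"]).as_matrix();return s["tcp_pos"],r
def rel(target,ang=None):
    """shift in tool axes (mm) to target, and spin so that tool y lies at world angle ang (mod pi)"""
    t,r=tool();a=np.arctan2(r[1,1],r[0,1]);o=r.T@(np.array(target)-t)
    sp=None if ang is None else -((ang-a+np.pi/2)%np.pi-np.pi/2)
    print("tcp",np.round(t,1),"toolY",round(a,4),"shift_mm",np.round(o,1),"spin",sp)
E
python3 - <<'E'
from h import *
p=camera_params("top")
f=lambda x,y:[370+x/8-.5+.06,150+y/8-.5+.06]
uv=np.array([f(338,118),f(262,432),f(240,410),f(290,418),f(220,97),f(428,125)])
d=[[179,0,38],[0,0,17.5],[6,12,6],[6,-12,6],[172,50,0],[172,-50,0]]
s=least_squares(lambda P:(proj(p,deck(P,d))-uv).ravel(),[550,-100,-.2],x_scale=[100,100,1],loss="soft_l1");print(s.x,np.round(s.fun.reshape(-1,2),1).tolist())
g=lambda x,y:[225+x/8-.44,165+y/8-.44]
for n,c in dict(stick=(162,170),cageend=(75,185),stickend=(205,172),mid=(140,176),ca=(487,110),cb=(395,457)).items(): print(n,np.round(onz(p,g(*c),6),0))
P=s.x; rel(np.r_[deck(P,[60,0,36])[0][:2],260],P[2]+np.pi/2)
E
```

```text
[ 5.10715875e+02 -2.26211653e+02 -1.34722651e-01] [[0.1, -0.4], [0.2, 1.3], [-0.2, 1.1], [-0.3, 0.7], [-0.1, -1.3], [0.4, -1.7]]
stick [595. 393.]
cageend [588. 436.]
stickend [593. 371.]
mid [592. 404.]
ca [622. 230.]
cb [449. 279.]
tcp [141.7 608.4 230.7] toolY 1.342 shift_mm [-582.5 -726.   -28.4] spin -0.09411919139932623
```

```bash
python3 -m handwheel '[{"xyz":[-0.037,-0.011,-0.003]},{"xyz":[-0.037,-0.011,-0.003]},{"xyz":[-0.037,-0.011,-0.003]},{"xyz":[-0.037,-0.011,-0.003]},{"xyz":[-0.037,-0.011,-0.003]},{"xyz":[-0.037,-0.011,-0.003]},{"xyz":[-0.037,-0.011,-0.003]},{"xyz":[-0.037,-0.011,-0.003]},{"xyz":[-0.037,-0.011,-0.003]},{"xyz":[-0.037,-0.011,-0.003]},{"xyz":[0,0,0]},{"xyz":[0,0,0]}]'
python3 - <<'E'
from h import *
p=camera_params("wrist");im=capture("wrist");cv2.imwrite("pics/w1.png",im[:,:,::-1]);np.savez("w1.npz",T=p["camera_from_world"],K=p["camera_matrix"])
T=p["camera_from_world"];c=-T[:3,:3].T@T[:3,3];t,r=tool();print(t,c,"cam in tool",r.T@(c-t), "axis in tool",r.T@T[2,:3])
E
```

```text
[141.7086131  608.43477065 230.83163343] [ 65.50318427 627.00539649 373.14809003] cam in tool [  78.4179202     0.66444668 -142.32462067] axis in tool [-3.07441334e-01 -4.64905421e-04  9.51566924e-01]$[0]: bad value
```

View pics/w1.png

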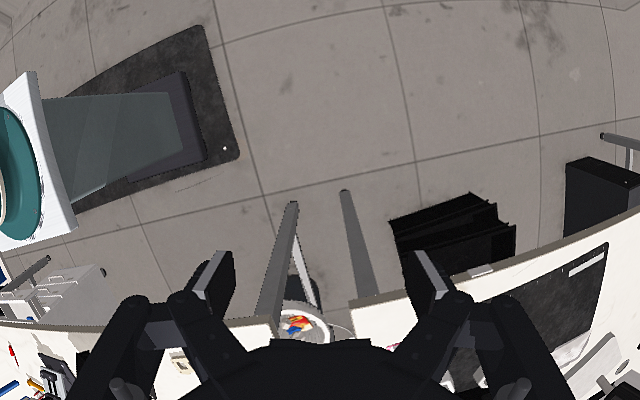

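The call was refused because each row needs all three fields. The picture therefore only shows the floor from the start pose, so I'll repeat the move.

```bash
python3 -m handwheel '[{"xyz":[-0.037,-0.011,-0.003],"spin":0,"jaw":0.085},{"xyz":[-0.037,-0.011,-0.003],"spin":0,"jaw":0.085},{"xyz":[-0.037,-0.011,-0.003],"spin":0,"jaw":0.085},{"xyz":[-0.037,-0.011,-0.003],"spin":0,"jaw":0.085},{"xyz":[-0.037,-0.011,-0.003],"spin":0,"jaw":0.085},{"xyz":[-0.037,-0.011,-0.003],"spin":0,"jaw":0.085},{"xyz":[-0.037,-0.011,-0.003],"spin":0,"jaw":0.085},{"xyz":[-0.037,-0.011,-0.003],"spin":0,"jaw":0.085},{"xyz":[-0.037,-0.011,-0.003],"spin":0,"jaw":0.085},{"xyz":[-0.037,-0.011,-0.003],"spin":0,"jaw":0.085},{"xyz":[0,0,0],"spin":0,"jaw":0.085},{"xyz":[0,0,0],"spin":0,"jaw":0.085}]'
python3 - <<'E'
from h import *
p=camera_params("wrist");im=capture("wrist");cv2.imwrite("pics/w2.png",im[:,:,::-1]);np.savez("w2.npz",camera_from_world=p["camera_from_world"],camera_matrix=p["camera_matrix"])
print(tool()[0],sense()["time"])
for n,q in dict(mod=[592,404,6],ca=[622,230,8],cb=[449,279,8]).items(): print(n,proj(p,q,True))
E
```

```text
time: 1.15
tcp_pos: [479.1, 415.7, 261.0]
tool_rot: [0.116, 0.993, -0.0, 0.0]
force: [-1.2, -0.0, -0.1]
width: 85.3
grip_force: 0.0
[477.42471949 417.22716859 260.89545537] 1.2
mod [[329.89089167 237.22097015]]
ca [[224.83438453 276.1364281 ]]
cb [[216.01097367 162.08829473]]
```

Run:
```python
import cv2
t=cv2.imread("pics/w2.png");cv2.imwrite("pics/w2c.png",cv2.resize(t[140:300,190:400],None,fx=3.5,fy=3.5,interpolation=cv2.INTER_CUBIC))
```

```text
(no output)
```

View pics/w2c.png

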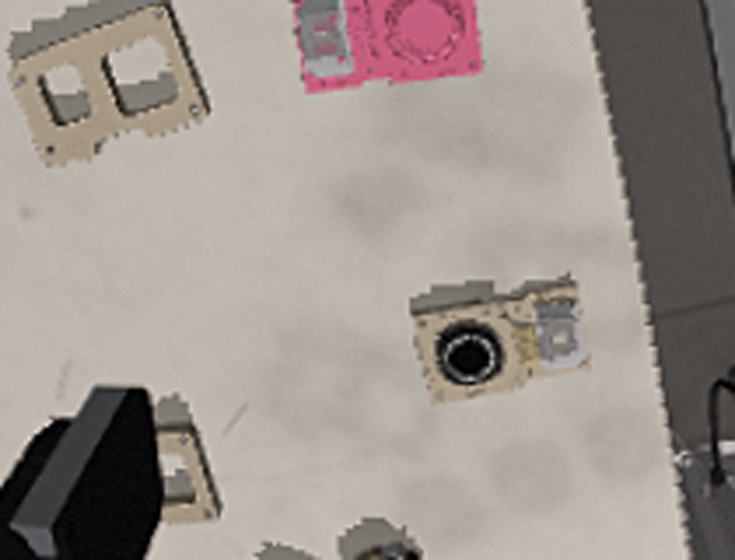

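The wrist crop shows the module with its corners at about (415,313), (436,403), (588,367) and (575,287). The stick is at (470,352), on the left, and the cage is on the right. I'll fit a rectangle to these corners.

Run:
```python
from h import *
p=np.load("w2.npz")
cv=lambda x,y:[190+(x+.5)/3.5-.5,140+(y+.5)/3.5-.5]
uv=np.array([cv(415,313),cv(436,403),cv(588,367),cv(575,287)])
loc=np.array([[21,34],[-21,34],[-21,-34],[21,-34]],float)   # x+,stick...
best=[]
def f(P,sg):
    a=P[2];l=loc*[sg,1]
    # yaxis at angle a; x axis at a-90
    X=np.c_[P[0]+l[:,1]*np.cos(a)+l[:,0]*np.sin(a),P[1]+l[:,1]*np.sin(a)-l[:,0]*np.cos(a),np.full(4,6.)]
    return (proj(p,X,True)-uv).ravel()
for sg in(1,-1):
    s=least_squares(f,[592,404,-1.57],x_scale=[100,100,1],args=(sg,));print(sg,np.round(s.x,3),s.cost,np.round(s.fun,1))
for c in[(415,313),(436,403),(588,367),(575,287)]: print(np.round(onz(p,cv(*c),6,True),1))
print("stick",onz(p,cv(470,352),10,True))
t,r=tool();rel([600,404,260],-1.57)
```

```text
1 [594.309 408.746  -1.596] 5.5331924350127695 [-1.3  0.2 -0.9  0.1  1.6  1.6  0.6 -1.6]
-1 [595.926 408.598  -1.601] 1315.54814847212 [  5.2  26.7  -7.1 -24.6  -2.9 -23.4   5.4  25.6]
[572.6 377.2]
[614.6 375.6]
[612.9 440.4]
[576.4 441.9]
stick [592.7317267  395.09553952]
tcp [477.4 417.2 260.9] toolY 1.3408 shift_mm [-122.4   15.1    0.8] spin -0.23079883936201195
```

```bash
python3 -m handwheel '[{"xyz":[-0.01,-0.038,0],"spin":0,"jaw":0.085},{"xyz":[-0.01,-0.038,0],"spin":0,"jaw":0.085},{"xyz":[-0.01,-0.038,0],"spin":0,"jaw":0.085},{"xyz":[-0.01,-0.038,0],"spin":0,"jaw":0.085},{"xyz":[-0.01,-0.038,0],"spin":0,"jaw":0.085},{"xyz":[-0.01,-0.038,0],"spin":0,"jaw":0.085},{"xyz":[-0.01,-0.038,0],"spin":0,"jaw":0.085},{"xyz":[-0.01,-0.038,0],"spin":0,"jaw":0.085},{"xyz":[-0.01,-0.038,0],"spin":0,"jaw":0.085},{"xyz":[-0.01,-0.038,0],"spin":0,"jaw":0.085},{"xyz":[-0.01,-0.038,0],"spin":0,"jaw":0.085},{"xyz":[-0.01,-0.038,0],"spin":0,"jaw":0.085}]'
python3 -m handwheel '[{"xyz":[-0.01,-0.038,0],"spin":0,"jaw":0.085},{"xyz":[-0.01,-0.038,0],"spin":0,"jaw":0.085},{"xyz":[-0.01,-0.038,0],"spin":0,"jaw":0.085},{"xyz":[-0.01,-0.038,0],"spin":0,"jaw":0.085},{"xyz":[0,0,0],"spin":-0.05,"jaw":0.07},{"xyz":[0,0,0],"spin":-0.045,"jaw":0.07},{"xyz":[0,0,0],"spin":0,"jaw":0.07},{"xyz":[0,0,0],"spin":0,"jaw":0.07}]'
python3 - <<'E'
from h import *
p=camera_params("wrist");im=capture("wrist");cv2.imwrite("pics/w3.png",im[:,:,::-1]);np.savez("w3.npz",camera_from_world=p["camera_from_world"],camera_matrix=p["camera_matrix"])
print(tool()[0],sense()["time"])
P=[510.7,-226.2,-.135]
print(np.round(proj(p,deck(P,[[179,0,38],[0,0,17.5],[60,0,51],[0,31,17.5],[0,-31,17.5],[172,50,0]]),True)))
cv2.imwrite("pics/w3c.png",cv2.resize(im[90:340,160:480,::-1],None,fx=2.4,fy=2.4,interpolation=cv2.INTER_CUBIC))
E
```

```text
time: 2.2
tcp_pos: [490.1, -54.1, 261.5]
tool_rot: [0.113, 0.994, 0.0, 0.0]
force: [1.7, -0.5, -0.3]
width: 84.8
grip_force: 0.0
time: 2.87
tcp_pos: [495.3, -209.6, 261.2]
tool_rot: [0.067, 0.998, 0.0, -0.0]
force: [-0.7, 0.2, 0.1]
width: 69.8
grip_force: 0.0
[ 495.32204678 -209.6372618   261.26254571] 2.9167
[[305. 339.]
 [307. 176.]
 [305. 224.]
 [334. 176.]
 [280. 176.]
 [350. 325.]]
```

View pics/w3c.png

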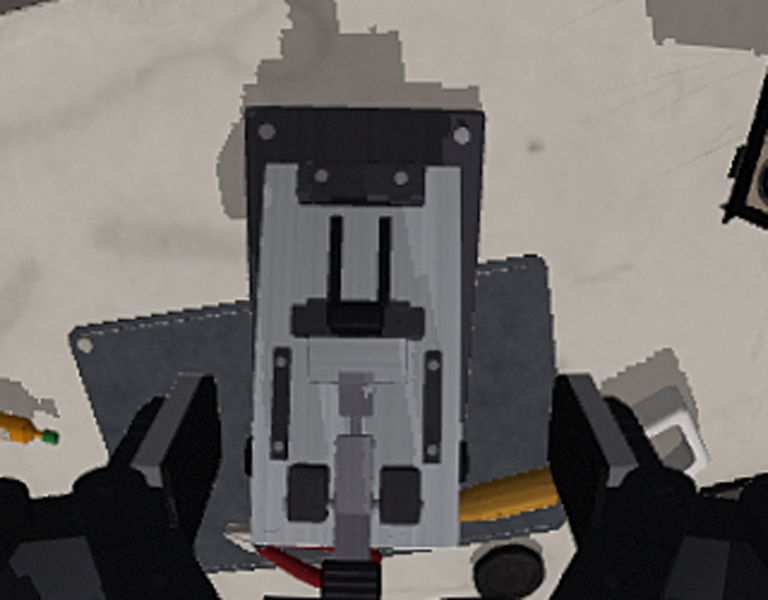

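The view shows the ledge block from (299,163) to (424,205), the two rests at columns 336 and 385, and the jaw grip around (356,316). The cheeks are at (288–328, 465–523) and (380–421, 465–523). I'll fit the deck pose to these.

Run:
```python
from h import *
p=np.load("w3.npz")
cv=lambda c:[160+(c[0]+.5)/2.4-.5,90+(c[1]+.5)/2.4-.5]
M=[((299,163),(-18,-31,17.5)),((424,164),(-18,31,17.5)),((299,203),(0,-31,17.5)),((424,203),(0,31,17.5)),
((336,217),(6,-12,6)),((385,217),(6,12,6)),
((288,465),(126,-30,22)),((328,465),(126,-12,22)),((380,465),(126,12,22)),((421,465),(126,30,22)),((288,522),(152,-30,22)),((421,523),(152,30,22))]
uv=np.array([cv(a) for a,_ in M]);d=np.array([b for _,b in M],float)
def f(P):return (proj(p,deck(P,d),True)-uv).ravel()
s=least_squares(f,[510,-226,-.13],x_scale=[100,100,1],loss="soft_l1");print(np.round(s.x,3),np.round(f(s.x).reshape(-1,2),1).tolist())
P=s.x;np.save("P.npy",P)
inv=lambda q:((np.array(q)-.5+.5-[160,90])*2.4).round().tolist()
print("grip top pred",[inv(q) for q in proj(p,deck(P,[[54,-12,51],[66,12,51],[179,-13,38]]),True)])
g=deck(P,[60,0,36])[0];print("grip",g,"pad",deck(P,[179,0,38])[0])
rel([g[0],g[1],96],P[2]+np.pi/2)
```

```text
[ 5.07081e+02 -2.22235e+02 -1.50000e-01] [[-0.8, -0.8], [0.6, -0.4], [-1.5, -2.6], [0.6, -1.8], [0.0, -0.6], [0.1, -0.2], [-0.1, 0.6], [-0.1, 1.1], [0.6, 1.6], [0.4, 1.8], [-0.5, 0.4], [0.0, 1.3]]
grip top pred [[326.0, 298.0], [383.0, 328.0], [321.0, 590.0]]
grip [ 540.659607   -227.32083308  106.17691454] pad [ 641.56570503 -242.60465899  167.40896534]
tcp [ 495.3 -209.6  261.3] toolY 1.4372 shift_mm [-47.3 -11.5 165.3] spin 0.01670200166332303
```

```bash
python3 -m handwheel '[{"xyz":[-0.024,-0.0055,0],"spin":0.0165,"jaw":0.06},{"xyz":[-0.023,-0.0055,0],"spin":0,"jaw":0.06},{"xyz":[0,0,0.03],"spin":0,"jaw":0.06},{"xyz":[0,0,0.03],"spin":0,"jaw":0.06},{"xyz":[0,0,0.03],"spin":0,"jaw":0.06},{"xyz":[0,0,0.03],"spin":0,"jaw":0.06},{"xyz":[0,0,0.025],"spin":0,"jaw":0.06},{"xyz":[0,0,0.018],"spin":0,"jaw":0.06},{"xyz":[0,0,0],"spin":0,"jaw":0.06}]'
python3 - <<'E'
from h import *
P=np.load("P.npy");g=deck(P,[60,0,36])[0];rel([g[0],g[1],98],P[2]+np.pi/2);print(sense()["force"])
E
```

```text
time: 3.67
tcp_pos: [538.5, -226.6, 95.0]
tool_rot: [0.075, 0.997, 0.001, -0.002]
force: [0.3, 1.4, -0.6]
width: 59.7
grip_force: 0.0
tcp [ 538.5 -226.6   95. ] toolY 1.4207 shift_mm [-2.2 -0.4 -3. ] spin 0.00017713279711939478
[ 0.2788219   1.35602872 -0.55673782]
```

```bash
python3 -m handwheel '[{"xyz":[-0.002,0,-0.001],"spin":0,"jaw":0.06},{"xyz":[0,0,0],"spin":0,"jaw":0},{"xyz":[0,0,0],"spin":0,"jaw":0},{"xyz":[0,0,0],"spin":0,"jaw":0},{"xyz":[0,0,0],"spin":0,"jaw":0},{"xyz":[0,0,0],"spin":0,"jaw":0},{"xyz":[0,0,0],"spin":0,"jaw":0}]'
```

```text
time: 4.25
tcp_pos: [542.8, -228.5, 100.8]
tool_rot: [0.075, 0.997, 0.0, 0.001]
force: [-2.6, 3.2, 11.9]
width: 22.2
grip_force: 58.3
```

```bash
python3 -m handwheel '[{"xyz":[-0.0035,0,-0.004],"spin":0,"jaw":0},{"xyz":[-0.0043,0,-0.0025],"spin":0,"jaw":0},{"xyz":[-0.0043,0,-0.0025],"spin":0,"jaw":0},{"xyz":[-0.0043,0,-0.0025],"spin":0,"jaw":0},{"xyz":[-0.0043,0,-0.0025],"spin":0,"jaw":0},{"xyz":[-0.0043,0,-0.0025],"spin":0,"jaw":0},{"xyz":[-0.0043,0,-0.0025],"spin":0,"jaw":0},{"xyz":[-0.0043,0,-0.0025],"spin":0,"jaw":0},{"xyz":[0,0,0],"spin":0,"jaw":0},{"xyz":[0,0,0],"spin":0,"jaw":0}]'
python3 - <<'E'
from h import *
P=np.load("P.npy");g=deck(P,[100,0,36])[0];print(g,sense()["force"]);rel([g[0],g[1],98+20])
E
```

```text
time: 5.08
tcp_pos: [575.0, -233.4, 120.1]
tool_rot: [0.075, 0.997, -0.0, -0.0]
force: [4.7, -2.8, -28.0]
width: 21.6
grip_force: 63.8
[ 574.90996692 -232.50859228  126.17691454] [  4.65552885  -2.82166637 -28.03689893]
tcp [ 575.  -233.4  120.1] toolY 1.4205 shift_mm [0.2 0.9 2.1] spin None
```

```bash
python3 -m handwheel '[{"xyz":[-0.003,0,0],"spin":0,"jaw":0},{"xyz":[-0.002,0,0],"spin":0,"jaw":0},{"xyz":[-0.001,0,0],"spin":0,"jaw":0},{"xyz":[0,0,0],"spin":0,"jaw":0},{"xyz":[0,0,0],"spin":0,"jaw":0}]'
```

```text
time: 5.5
tcp_pos: [577.6, -234.0, 121.0]
tool_rot: [0.076, 0.997, 0.001, -0.003]
force: [-29.3, 8.6, 11.2]
width: 22.4
grip_force: 68.2
```

```bash
python3 -m handwheel '[{"xyz":[0.002,0,0],"spin":0,"jaw":0},{"xyz":[0.002,0,0],"spin":0,"jaw":0.06},{"xyz":[0,0,0],"spin":0,"jaw":0.06},{"xyz":[0,0,0],"spin":0,"jaw":0.06},{"xyz":[0,0,0],"spin":0,"jaw":0.06},{"xyz":[0,0,-0.04],"spin":0,"jaw":0.06},{"xyz":[0,0,-0.04],"spin":0,"jaw":0.06},{"xyz":[0,0,-0.04],"spin":0,"jaw":0.06},{"xyz":[0.04,0,-0.01],"spin":0,"jaw":0.06},{"xyz":[0.04,0,-0.01],"spin":0,"jaw":0.06},{"xyz":[0,0,0],"spin":0,"jaw":0.06},{"xyz":[0,0,0],"spin":0,"jaw":0.06}]'
python3 - <<'E'
from h import *
P=np.load("P.npy")
p=camera_params("wrist");im=capture("wrist");cv2.imwrite("pics/w4.png",im[:,:,::-1]);np.savez("w4.npz",camera_from_world=p["camera_from_world"],camera_matrix=p["camera_matrix"])
print(sense()["force"])
for t in(0,36): print(t,np.round(proj(p,deck(P,[[54+t,-12,51],[66+t,12,51],[0,0,17.5],[179,0,38]]),True)).tolist())
cv2.imwrite("pics/w4c.png",cv2.resize(im[100:350,180:450,::-1],None,fx=2.2,fy=2.2,interpolation=cv2.INTER_CUBIC))
rel([594.3,408.6,260],-1.594+np.pi/2)
E
```

```text
time: 6.5
tcp_pos: [497.5, -222.0, 262.5]
tool_rot: [0.075, 0.997, 0.0, 0.002]
force: [-0.0, -0.1, 0.0]
width: 59.7
grip_force: 0.0
[-0.32239343  0.61738595 -0.26962314]
0 [[308.0, 210.0], [333.0, 222.0], [320.0, 168.0], [321.0, 332.0]]
36 [[308.0, 246.0], [333.0, 258.0], [320.0, 168.0], [321.0, 332.0]]
tcp [ 498.5 -221.9  261.8] toolY 1.4207 shift_mm [-4.000e-01  6.377e+02  2.100e+00] spin 1.443911755452482
```

View pics/w4c.png

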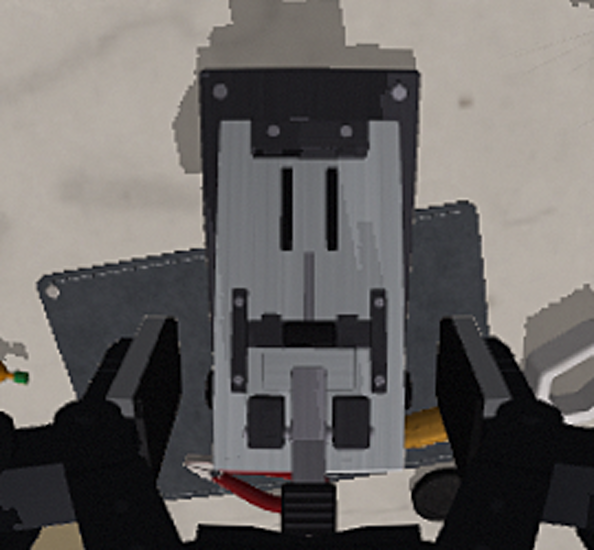

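The view shows the jaw held open, with its grip at crop (310,332), which matches a travel of about 36 mm. Next I'll go to the module.

```bash
python3 -m handwheel '[{"xyz":[0,0.04,0],"spin":0,"jaw":0.07},{"xyz":[0,0.04,0],"spin":0,"jaw":0.07},{"xyz":[0,0.04,0],"spin":0,"jaw":0.07},{"xyz":[0,0.04,0],"spin":0,"jaw":0.07},{"xyz":[0,0.04,0],"spin":0,"jaw":0.07},{"xyz":[0,0.04,0],"spin":0,"jaw":0.07},{"xyz":[0,0.04,0],"spin":0,"jaw":0.07},{"xyz":[0,0.04,0],"spin":0,"jaw":0.07},{"xyz":[0,0.04,0],"spin":0,"jaw":0.07},{"xyz":[0,0.04,0],"spin":0,"jaw":0.07},{"xyz":[0,0.04,0],"spin":0,"jaw":0.07},{"xyz":[0,0.04,0],"spin":0,"jaw":0.07}]'
python3 -m handwheel '[{"xyz":[0,0.04,0],"spin":0,"jaw":0.07},{"xyz":[0,0.04,0],"spin":0,"jaw":0.07},{"xyz":[0,0.04,0],"spin":0,"jaw":0.07},{"xyz":[0,0.037,0],"spin":0,"jaw":0.07},{"xyz":[0,0,0],"spin":0.12,"jaw":0.07},{"xyz":[0,0,0],"spin":0.12,"jaw":0.07},{"xyz":[0,0,0],"spin":0.12,"jaw":0.07},{"xyz":[0,0,0],"spin":0.12,"jaw":0.07},{"xyz":[0,0,0],"spin":0.12,"jaw":0.07},{"xyz":[0,0,0],"spin":0.12,"jaw":0.07}]'
python3 -m handwheel '[{"xyz":[0,0,0],"spin":0.12,"jaw":0.06},{"xyz":[0,0,0],"spin":0.12,"jaw":0.06},{"xyz":[0,0,0],"spin":0.12,"jaw":0.06},{"xyz":[0,0,0],"spin":0.12,"jaw":0.06},{"xyz":[0,0,0],"spin":0.12,"jaw":0.06},{"xyz":[0,0,0],"spin":0.12,"jaw":0.06},{"xyz":[0,0,0],"spin":0,"jaw":0.06},{"xyz":[0,0,0],"spin":0,"jaw":0.06}]'
python3 - <<'E'
from h import *
rel([594.3,408.6,30],-1.594+np.pi/2);print(sense()["joint_positions"])
E
```

```text
time: 7.55
tcp_pos: [570.5, 255.4, 260.0]
tool_rot: [0.075, 0.997, -0.0, -0.0]
force: [0.7, 0.2, 0.4]
width: 69.9
grip_force: 0.0
time: 8.38
tcp_pos: [593.9, 408.7, 259.5]
tool_rot: [0.424, 0.906, -0.0, -0.0]
force: [-0.1, 0.1, -0.5]
width: 70.3
grip_force: 0.0
time: 9.05
tcp_pos: [593.6, 408.6, 259.8]
tool_rot: [0.712, 0.702, -0.001, 0.0]
force: [0.3, 0.5, -0.7]
width: 60.0
grip_force: 0.0
tcp [593.6 408.6 259.8] toolY -0.0149 shift_mm [  0.3   0.8 229.8] spin 0.008299063465044165
[-0.97274681  0.6233684   0.5349672   1.3193946  -0.31474587  1.2831915
 -0.4468276 ]
```

```bash
python3 -m handwheel '[{"xyz":[0,0,0.04],"spin":0.008,"jaw":0.058},{"xyz":[0,0,0.04],"spin":0,"jaw":0.058},{"xyz":[0,0,0.04],"spin":0,"jaw":0.058},{"xyz":[0,0,0.04],"spin":0,"jaw":0.058},{"xyz":[0,0,0.04],"spin":0,"jaw":0.058},{"xyz":[0,0,0.03],"spin":0,"jaw":0.058},{"xyz":[0,0,0.02],"spin":0,"jaw":0.058},{"xyz":[0,0,0.003],"spin":0,"jaw":0.058},{"xyz":[0,0,0.002],"spin":0,"jaw":0.058},{"xyz":[0,0,0],"spin":0,"jaw":0.058},{"xyz":[0,0,0],"spin":0,"jaw":0.058}]'
python3 -m handwheel '[{"xyz":[0,0,0.002],"spin":0,"jaw":0.058},{"xyz":[0,0,0],"spin":0,"jaw":0.058}]'
```

```text
time: 9.97
tcp_pos: [594.4, 408.4, 7.6]
tool_rot: [0.716, 0.698, 0.001, 0.0]
force: [0.4, 0.3, 0.6]
width: 57.8
grip_force: 0.0
time: 10.13
tcp_pos: [593.8, 408.2, 4.7]
tool_rot: [0.717, 0.698, 0.001, 0.0]
force: [-1.2, -0.4, 1.0]
width: 58.0
grip_force: 0.0
```

```bash
python3 -m handwheel '[{"xyz":[0,0,0.002],"spin":0,"jaw":0.05},{"xyz":[0,0,0.001],"spin":0,"jaw":0.05},{"xyz":[0,0,0],"spin":0,"jaw":0.05}]'
python3 -m handwheel '[{"xyz":[0,0,0.001],"spin":0,"jaw":0.05},{"xyz":[0,0,0.001],"spin":0,"jaw":0.05},{"xyz":[0,0,0],"spin":0,"jaw":0.05}]'
```

```text
time: 10.38
tcp_pos: [593.4, 407.8, 0.6]
tool_rot: [0.717, 0.697, -0.0, 0.0]
force: [-0.5, -0.5, 0.2]
width: 50.0
grip_force: 0.0
time: 10.63
tcp_pos: [593.4, 407.7, -1.5]
tool_rot: [0.717, 0.697, -0.0, 0.0]
force: [0.2, 0.2, -0.1]
width: 49.9
grip_force: 0.0
```

```bash
python3 -m handwheel '[{"xyz":[0,0,0],"spin":0,"jaw":0.02},{"xyz":[0,0,0],"spin":0,"jaw":0.02},{"xyz":[0,0,0],"spin":0,"jaw":0.02},{"xyz":[0,0,0],"spin":0,"jaw":0.02},{"xyz":[0,0,0],"spin":0,"jaw":0.02}]'
python3 -m handwheel '[{"xyz":[0,0,-0.02],"spin":0,"jaw":0.02},{"xyz":[0,0,-0.03],"spin":0,"jaw":0.02},{"xyz":[0,0,-0.03],"spin":0,"jaw":0.02},{"xyz":[0,0,-0.03],"spin":0,"jaw":0.02},{"xyz":[0,0,0],"spin":0,"jaw":0.02},{"xyz":[0,0,0],"spin":0,"jaw":0.02}]'
python3 - <<'E'
from h import *
p=camera_params("wrist");im=capture("wrist");cv2.imwrite("pics/w5.png",im[:,:,::-1]);np.savez("w5.npz",camera_from_world=p["camera_from_world"],camera_matrix=p["camera_matrix"])
t=tool()[0];c=np.round(proj(p,t,True)[0]).astype(int);print(t,c,sense()["force"])
a=im[max(c[1]-70,0):c[1]+70,c[0]-90:c[0]+90,::-1];print(max(c[1]-70,0),a.shape)
cv2.imwrite("pics/w5c.png",cv2.resize(a,None,fx=4,fy=4,interpolation=cv2.INTER_CUBIC))
E
```

```text
time: 11.05
tcp_pos: [593.8, 407.9, -0.9]
tool_rot: [0.717, 0.697, 0.0, 0.0]
force: [-0.5, -0.0, 5.5]
width: 39.0
grip_force: 60.9
time: 11.55
tcp_pos: [594.2, 408.3, 110.5]
tool_rot: [0.717, 0.697, 0.001, 0.0]
force: [-0.8, -0.7, -0.9]
width: 39.4
grip_force: 60.5
[593.42235972 407.94804811 108.87365416] [318 255] [-0.44442291 -0.39654677 -0.59837325]
185 (140, 180, 3)
```

View pics/w5c.png

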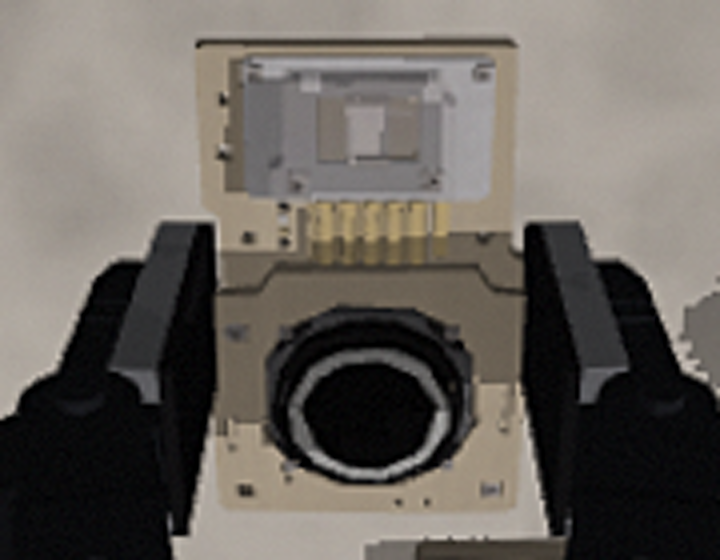

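The module is gripped, with the cage end at crop rows 40–200 and the stick end at row 512. I'll compute its offset in the grip and the target for placing it.

Run:
```python
from h import *
p=np.load("w5.npz");t,r=tool();print(t)
cv=lambda x,y:[228+(x+.5)/4-.5,185+(y+.5)/4-.5]
for c in[(200,42),(515,42),(520,512),(218,512)]:
    q=onz(p,cv(*c),t[2]+7.5,True);print(np.round(r.T@(np.r_[q,t[2]+7.5]-t),1))
P=np.load("P.npy");print("toolx",r[:,0])
for x in(42,44):
    # level module, its centre horizontally x-50 from the rest corner (50,6)
    cor=deck(P,[50,0,6])[0];q=cor+np.r_[np.cos(P[2]),np.sin(P[2]),0]*(x-50);print(x,q)
rel([q[0],q[1],262],P[2]+np.pi/2)
```

```text
[593.42235972 407.94804811 108.87365416]
[ 35.7 -18.5  -7.5]
[35.7 18.2 -7.5]
[-33.7  22.4  -7.5]
[-33.6 -20.   -7.5]
toolx [2.73743988e-02 9.99625173e-01 3.93979060e-04]
42 [ 539.0180761  -227.07219724   75.19615242]
44 [ 540.99552156 -227.37171266   75.19615242]
tcp [593.4 407.9 108.9] toolY -0.0274 shift_mm [-636.5  -35.  -153.4] spin -1.447851010084996
```

```bash
python3 -m handwheel '[{"xyz":[0,0,-0.036],"spin":0,"jaw":0.02},{"xyz":[0,0,-0.036],"spin":0,"jaw":0.02},{"xyz":[0,0,-0.036],"spin":0,"jaw":0.02},{"xyz":[-0.0394,-0.0044,0],"spin":0,"jaw":0.02},{"xyz":[-0.0394,-0.0044,0],"spin":0,"jaw":0.02},{"xyz":[-0.0394,-0.0044,0],"spin":0,"jaw":0.02},{"xyz":[-0.0394,-0.0044,0],"spin":0,"jaw":0.02},{"xyz":[-0.0394,-0.0044,0],"spin":0,"jaw":0.02},{"xyz":[-0.0394,-0.0044,0],"spin":0,"jaw":0.02},{"xyz":[-0.0394,-0.0044,0],"spin":0,"jaw":0.02},{"xyz":[-0.0394,-0.0044,0],"spin":0,"jaw":0.02},{"xyz":[-0.0394,-0.0044,0],"spin":0,"jaw":0.02}]'
python3 -m handwheel '[{"xyz":[-0.0394,-0.0044,0],"spin":0,"jaw":0.02},{"xyz":[-0.0394,-0.0044,0],"spin":0,"jaw":0.02},{"xyz":[-0.0394,-0.0044,0],"spin":0,"jaw":0.02},{"xyz":[-0.0394,-0.0044,0],"spin":0,"jaw":0.02},{"xyz":[-0.0394,-0.0044,0],"spin":0,"jaw":0.02},{"xyz":[-0.0394,-0.0044,0],"spin":0,"jaw":0.02},{"xyz":[-0.0394,-0.0044,0],"spin":0,"jaw":0.02},{"xyz":[0,0,0],"spin":-0.12,"jaw":0.02},{"xyz":[0,0,0],"spin":-0.12,"jaw":0.02},{"xyz":[0,0,0],"spin":-0.12,"jaw":0.02},{"xyz":[0,0,0],"spin":-0.12,"jaw":0.02},{"xyz":[0,0,0],"spin":-0.12,"jaw":0.02}]'
python3 -m handwheel '[{"xyz":[0,0,0],"spin":-0.12,"jaw":0.02},{"xyz":[0,0,0],"spin":-0.12,"jaw":0.02},{"xyz":[0,0,0],"spin":-0.12,"jaw":0.02},{"xyz":[0,0,0],"spin":-0.12,"jaw":0.02},{"xyz":[0,0,0],"spin":-0.12,"jaw":0.02},{"xyz":[0,0,0],"spin":-0.12,"jaw":0.02},{"xyz":[0,0,0],"spin":-0.12,"jaw":0.02},{"xyz":[0,0,0],"spin":0,"jaw":0.02},{"xyz":[0,0,0],"spin":0,"jaw":0.02}]'
python3 - <<'E'
from h import *
P=np.load("P.npy");rel([506.5,-222.2,88],P[2]+np.pi/2);print(sense()["joint_positions"],sense()["width"])
E
```

```text
time: 12.6
tcp_pos: [543.0, 52.8, 215.7]
tool_rot: [0.717, 0.697, -0.001, -0.0]
force: [1.3, -0.4, -0.1]
width: 39.4
grip_force: 60.8
time: 13.6
tcp_pos: [505.3, -220.2, 215.6]
tool_rot: [0.476, 0.879, -0.0, -0.001]
force: [-0.5, -0.4, 0.2]
width: 39.5
grip_force: 60.7
time: 14.35
tcp_pos: [505.4, -220.3, 216.0]
tool_rot: [0.081, 0.997, 0.0, -0.001]
force: [0.3, 0.3, 0.0]
width: 39.6
grip_force: 60.8
tcp [ 505.4 -220.3  216. ] toolY 1.4085 shift_mm [ -1.6  -1.7 128. ] spin -0.011941086672536905
[-0.00597314  0.32302474  0.44170171  1.82691143 -0.15892198  1.02784462
  1.90689416] 39.551811080016975
```

```bash
python3 -m handwheel '[{"xyz":[-0.0015,-0.0017,0.03],"spin":-0.012,"jaw":0.02},{"xyz":[0,0,0.03],"spin":0,"jaw":0.02},{"xyz":[0,0,0.03],"spin":0,"jaw":0.02},{"xyz":[0,0,0.025],"spin":0,"jaw":0.02},{"xyz":[0,0,0.012],"spin":0,"jaw":0.02},{"xyz":[0,0,0],"spin":0,"jaw":0.02},{"xyz":[0,0,0],"spin":0,"jaw":0.02}]'
python3 -m handwheel '[{"xyz":[-0.012,0,0],"spin":0,"jaw":0.02},{"xyz":[-0.012,0,0],"spin":0,"jaw":0.02},{"xyz":[-0.011,0,0],"spin":0,"jaw":0.02},{"xyz":[0,0,0],"spin":0,"jaw":0.02},{"xyz":[0,0,0],"spin":0,"jaw":0.02}]'
python3 - <<'E'
from h import *
P=np.load("P.npy");rel([541.1,-227.4,72],P[2]+np.pi/2)
E
```

```text
time: 14.93
tcp_pos: [507.1, -222.5, 90.1]
tool_rot: [0.074, 0.997, -0.0, -0.0]
force: [0.4, 0.4, 1.0]
width: 38.9
grip_force: 60.8
time: 15.35
tcp_pos: [542.0, -227.6, 90.9]
tool_rot: [0.073, 0.997, -0.0, 0.001]
force: [0.4, 0.1, -0.9]
width: 39.5
grip_force: 61.2
tcp [ 542.  -227.6   90.9] toolY 1.4239 shift_mm [ 1.   0.1 18.9] spin 0.003387961956452301
```

```bash
python3 -m handwheel '[{"xyz":[0.001,0,0.003],"spin":0.003,"jaw":0.02},{"xyz":[0,0,0.003],"spin":0,"jaw":0.02},{"xyz":[0,0,0.003],"spin":0,"jaw":0.02},{"xyz":[0,0,0],"spin":0,"jaw":0.02}]'
python3 -m handwheel '[{"xyz":[0,0,0.002],"spin":0,"jaw":0.02},{"xyz":[0,0,0.002],"spin":0,"jaw":0.02},{"xyz":[0,0,0],"spin":0,"jaw":0.02}]'
```

```text
time: 15.68
tcp_pos: [540.5, -227.4, 81.0]
tool_rot: [0.075, 0.997, -0.0, 0.0]
force: [-4.1, 1.8, 10.6]
width: 39.4
grip_force: 62.6
time: 15.93
tcp_pos: [540.1, -227.3, 77.0]
tool_rot: [0.075, 0.997, 0.0, -0.0]
force: [-7.5, 3.1, 11.7]
width: 39.2
grip_force: 64.7
```

```bash
python3 -m handwheel '[{"xyz":[0,0,0.002],"spin":0,"jaw":0.02},{"xyz":[0,0,0.002],"spin":0,"jaw":0.02},{"xyz":[0,0,0],"spin":0,"jaw":0.02}]'
python3 - <<'E'
from h import *
print(sense()["tcp_pos"])
im=capture("wrist");cv2.imwrite("pics/w6.png",im[:,:,::-1])
E
```

```text
time: 16.18
tcp_pos: [540.0, -227.3, 72.9]
tool_rot: [0.075, 0.997, 0.0, -0.0]
force: [-7.6, 1.9, 11.4]
width: 39.2
grip_force: 66.4
[ 539.99580143 -227.30909763   72.93126424]
```

```bash
python3 -m handwheel '[{"xyz":[0,0,0],"spin":0,"jaw":0.055},{"xyz":[0,0,0],"spin":0,"jaw":0.055},{"xyz":[0,0,0],"spin":0,"jaw":0.055},{"xyz":[0,0,0],"spin":0,"jaw":0.055},{"xyz":[0,0,-0.02],"spin":0,"jaw":0.055},{"xyz":[0,0,-0.04],"spin":0,"jaw":0.055},{"xyz":[0,0,-0.04],"spin":0,"jaw":0.055},{"xyz":[0,0,-0.04],"spin":0,"jaw":0.055},{"xyz":[0.035,0,-0.03],"spin":0,"jaw":0.055},{"xyz":[0,0,-0.02],"spin":0,"jaw":0.055},{"xyz":[0,0,0],"spin":0,"jaw":0.055},{"xyz":[0,0,0],"spin":0,"jaw":0.055}]'
python3 - <<'E'
from h import *
P=np.load("P.npy")
p=camera_params("wrist");im=capture("wrist");cv2.imwrite("pics/w7.png",im[:,:,::-1]);np.savez("w7.npz",camera_from_world=p["camera_from_world"],camera_matrix=p["camera_matrix"])
print(tool()[0],np.round(proj(p,deck(P,[[0,0,12],[68,0,12],[34,21,12],[34,-21,12]]),True)).tolist())
cv2.imwrite("pics/w7c.png",cv2.resize(im[130:330,220:420,::-1],None,fx=3,fy=3,interpolation=cv2.INTER_CUBIC))
E
```

```text
time: 17.23
tcp_pos: [509.8, -222.6, 260.9]
tool_rot: [0.074, 0.997, -0.0, 0.001]
force: [-0.6, 0.3, -0.0]
width: 54.9
grip_force: 0.0
[ 509.54366186 -222.34716926  259.71750541] [[319.0, 159.0], [319.0, 219.0], [338.0, 188.0], [300.0, 188.0]]
```

View pics/w7c.png

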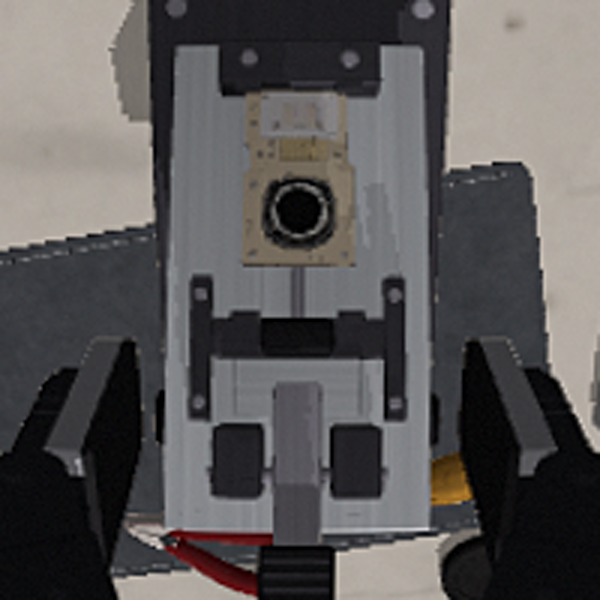

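The module lies flat on the rests, centred at crop column 300. Its cage end is at the ledge (row 90), its stick end is at row 265, and the jaw is still open. Now I'll press the pad with the fingers closed.

```bash
python3 -m handwheel '[{"xyz":[-0.033,0,0],"spin":0,"jaw":0},{"xyz":[-0.034,0,0],"spin":0,"jaw":0},{"xyz":[-0.034,0,0],"spin":0,"jaw":0},{"xyz":[-0.033,0,0],"spin":0,"jaw":0},{"xyz":[0,0,0],"spin":0,"jaw":0},{"xyz":[0,0,0.03],"spin":0,"jaw":0},{"xyz":[0,0,0.03],"spin":0,"jaw":0},{"xyz":[0,0,0.02],"spin":0,"jaw":0},{"xyz":[0,0,0],"spin":0,"jaw":0},{"xyz":[0,0,0],"spin":0,"jaw":0}]'
python3 - <<'E'
from h import *
P=np.load("P.npy");g=deck(P,[179,0,38])[0];rel(g)
E
```

```text
time: 18.12
tcp_pos: [641.3, -242.3, 178.3]
tool_rot: [0.075, 0.997, 0.0, -0.002]
force: [-0.1, -0.3, 0.4]
width: 0.0
grip_force: 0.0
tcp [ 641.3 -242.3  178.3] toolY 1.4214 shift_mm [-0.3 -0.2 10.9] spin None
```

```bash
python3 -m handwheel '[{"xyz":[0,0,0.005],"spin":0,"jaw":0},{"xyz":[0,0,0.005],"spin":0,"jaw":0},{"xyz":[0,0,0.003],"spin":0,"jaw":0},{"xyz":[0,0,0.003],"spin":0,"jaw":0},{"xyz":[0,0,0],"spin":0,"jaw":0}]'
python3 -m handwheel '[{"xyz":[0,0,0.003],"spin":0,"jaw":0},{"xyz":[0,0,0.003],"spin":0,"jaw":0},{"xyz":[0,0,0],"spin":0,"jaw":0}]'
python3 -m handwheel '[{"xyz":[0,0,0.002],"spin":0,"jaw":0},{"xyz":[0,0,0.001],"spin":0,"jaw":0},{"xyz":[0,0,0],"spin":0,"jaw":0},{"xyz":[0,0,0],"spin":0,"jaw":0}]'
```

```text
time: 18.53
tcp_pos: [641.9, -242.5, 164.0]
tool_rot: [0.075, 0.997, -0.0, 0.0]
force: [0.4, 0.2, -0.4]
width: 0.1
grip_force: 0.0
time: 18.78
tcp_pos: [642.4, -242.6, 158.2]
tool_rot: [0.075, 0.997, -0.0, 0.001]
force: [0.9, -0.2, 5.0]
width: -0.4
grip_force: 2.2
time: 19.12
tcp_pos: [642.9, -242.8, 156.4]
tool_rot: [0.075, 0.997, -0.0, 0.001]
force: [1.6, 0.9, 11.9]
width: -0.1
grip_force: 5.7
```

```bash
python3 -m handwheel '[{"xyz":[0,0,-0.03],"spin":0,"jaw":0},{"xyz":[0,0,-0.04],"spin":0,"jaw":0},{"xyz":[0,0,-0.034],"spin":0,"jaw":0},{"xyz":[0.033,0,0],"spin":0,"jaw":0.055},{"xyz":[0.034,0,0],"spin":0,"jaw":0.055},{"xyz":[0.034,0,0],"spin":0,"jaw":0.055},{"xyz":[0.033,0,0],"spin":0,"jaw":0.055},{"xyz":[0,0,0],"spin":0,"jaw":0.055},{"xyz":[0,0,0],"spin":0,"jaw":0.055},{"xyz":[0,0,0],"spin":0,"jaw":0.055}]'
python3 - <<'E'
from h import *
P=np.load("P.npy")
p=camera_params("wrist");im=capture("wrist");cv2.imwrite("pics/w8.png",im[:,:,::-1]);print(sense()["tcp_pos"])
for t in(0,16,36): print("grip",t,np.round(proj(p,deck(P,[[54+t,0,51],[66+t,0,51],[49+t,0,17.5]]),True)[:,1]).tolist())
a=cv2.imread("pics/w7.png",0);b=cv2.imread("pics/w8.png",0)
for n,i in(("before",a),("after",b)):
    print(n,"grip strip",i[205:265:2,316:324].mean(1).astype(int).tolist());print(" module",i[150:235:3,310:314].mean(1).astype(int).tolist()," pad",i[310:332:3,312:326].mean(1).astype(int).tolist())
    hsv=None
for n in("w7","w8"):
    h=cv2.cvtColor(cv2.imread(f"pics/{n}.png"),cv2.COLOR_BGR2HSV)[150:240,290:350]
    m=cv2.inRange(h,(10,45,90),(30,255,255));m=cv2.morphologyEx(m,cv2.MORPH_CLOSE,np.ones((9,9)))
    k,l,st,c=cv2.connectedComponentsWithStats(m);j=1+st[1:,4].argmax();print(n,st[j],c[j],cv2.minAreaRect(np.argwhere(l==j)[:,::-1].astype(np.float32)))
E
```

```text
time: 19.95
tcp_pos: [509.9, -222.5, 259.3]
tool_rot: [0.074, 0.997, -0.0, 0.0]
force: [0.1, 0.0, -0.6]
width: 55.4
grip_force: 0.0
[ 510.13604407 -222.43415302  259.01674454]
grip 0 [200.0, 212.0, 201.0]
grip 16 [216.0, 228.0, 216.0]
grip 36 [237.0, 249.0, 234.0]
before grip strip [1, 44, 39, 28, 88, 106, 100, 94, 89, 90, 90, 90, 90, 90, 91, 89, 7, 12, 12, 14, 14, 20, 56, 123, 116, 120, 98, 84, 86, 87]
 module [30, 30, 32, 33, 114, 113, 113, 93, 126, 90, 97, 102, 105, 99, 19, 46, 30, 58, 62, 14, 42, 111, 110, 119, 116, 117, 117, 116, 122]  pad [72, 7, 25, 12, 28, 15, 13, 35]
after grip strip [3, 15, 55, 17, 38, 79, 2, 10, 12, 12, 15, 20, 9, 27, 124, 114, 118, 118, 120, 116, 123, 87, 84, 85, 75, 75, 77, 72, 87, 87]
 module [29, 28, 30, 4, 116, 114, 113, 100, 123, 85, 94, 100, 104, 104, 11, 50, 29, 47, 64, 46, 29, 101, 30, 11, 13, 17, 13, 26, 117]  pad [70, 29, 13, 29, 16, 11, 31, 10]
w7 [  11   11   37   58 1078] [28.44155844 42.71243043] ((29.0, 39.5), (57.0, 36.0), 90.0)
w8 [ 11  12  37  55 940] [28.51382979 39.9893617 ] ((29.0, 39.0), (54.0, 36.0), 90.0)
```

The image rows put the jaw at about 16–17 mm of travel, so it has closed on the module. The module is straight, and the pad is back at rest. I'm handing in the job.

```bash
python3 -c "
from workcell import *
print(close_job())"
```

```text
the job is handed in; nothing more can be done
None
```

I handed the job in at about 20 s of the 61 s limit: the jaw was pulled open and held by the catch, the module was laid on the rests stick end up, and the pad press closed the jaw on it. My last check was numerical, as I had used all 10 picture views, and it put jaw travel at about 16–17 mm with the module straight; the hand-in did not say whether it passed.

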